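# Turn a slide carrier out of its guarded tank and hang it to dry

### The arm

A 6-joint arm with a two-finger parallel gripper is mounted at the origin on a cart in front of the work surface, level with it; the furniture and walls round the work are solid. World frame = base frame: x ahead of the robot, y to its left, z up, the work surface at z = 0. Lengths are in m, angles in rad, forces in N, time in s.
With the tool pointing down it reaches from about 0.325 to 0.775 m from the base axis. Payload 5.5 kg.
Tool frame: the origin (TCP) lies between the finger pads; the fingertips stand 8 mm ahead of it and the grasp point (between the pads) lies 11 mm behind it (tcp_to_tips is the distance from the TCP to the fingertips, in m); z points along the fingers, y is the direction in which the jaws open and shut (so a half turn about z gives the same grasp; the last joint's range is limited). The gripper opens to 88 mm and grips with 3 to 60 N. Pads are 20 mm wide; open, the fingers measure 115 mm over their backs; the gripper's body (75 mm by 178 mm) begins 61 mm behind the grasp point.
Start: joints at [1.287, 0.091, 1.231, -0, 1.82, -0.057], TCP at [0.135, 0.585, 0.231] pointing down, gripper open.
Joint ranges: [-2.87, 2.87], [-0.86, 2.18], [0.17, 2.46], [-1.51, 4.65], [0.06, 2.69], [-2.65, 2.65]. Speed limits (rad/s): [2.57, 2.57, 3.01, 3.14, 3.14, 3.14].

### API

Orientations are given as a unit quaternion [w, x, y, z].
In Python, from bench import * gives the robot as it stands. Calls block until the motion is done:
- move_to(position, orientation): joint-space move of the TCP to a pose.
- move_l(position, speed=0.15, orientation=None): straight line of the TCP; orientation=None keeps the orientation; speed is the mean speed in m/s.
- movej(angles): joint-space move.
- gripper_open() and close(): open the fingers fully, or close them until they stop; the grip force is fixed at half the most.
- hold(seconds).
- inverse_kinematics(position, orientation): joint angles nearest the present ones, or None.
- state(): the state.
- get_image(name): name is "scene" or "top" or "wrist"; returns a dict with "frame" (400x640x3 uint8, blue, green, red), "depth" (400x640 float32, m along the optical axis (not along the pixel's ray), 0 where there is no reading), "camera_matrix" (3x3 intrinsics, pixels), "view" (4x4, takes a point from world to camera coordinates). Camera axes: x right, y up, looking along -z (the intrinsics and any distortion apply to the point x, -y, -z); pixel columns grow to the right and rows downward; lengths in m; the calibration is good to about 2 mm. A picture is of the moment at which its call begins.
A pose or a line that the arm cannot do raises IKError and nothing moves.
- job_done(): hands the job in, once; it reports no verdict.
The state is a dict: "time": time; "joint_pos": joint angles; "dq": joint speeds; "joint_torque": joint torques, N m; "ee_pos": TCP position; "ee_rot": TCP orientation; "ft_force": force on the tool from outside, world axes, zero at the start; "moment": the same for the moment, N m; "finger_gap": finger opening in m.
Only numpy, scipy, OpenCV 4.12 (cv2) and the standard library are available. Lean on these libraries where they do the work, as an engineer would, in place of code of your own. Each camera call takes 0.05 s, during which the arm holds its last target.

### The job

The slide carrier stands captive in the leaning tank, turned crosswise under the slotted blue guard. Take it by its orange grip, turn it in line with the slot, draw it out along the tank's slope without forcing it against the guard, and hang it gently by its crossbar on the two rails of the drying rack, hanging straight and let go of. Leave the beaker, tube, dish and flask as they stand.

Things in the scene. Friction and masses are not known exactly. Their poses are not given: they have to be found in the camera images.
- tank: Clear-walled tank, 94 x 94 mm, fixed on a grey foot 145 x 110 mm, leaning 25 degrees towards the robot, left or right of the rack. Origin: centre of the top face of its blue guard plate (98 x 98 x 5 mm), 132 mm above the table. z points out along the leaning axis (the way to withdraw), y is level, along the guard's slot; x is across the slot.
- tank_slot (a point): Centre of the guard's slot (same point and axes as the tank): a through opening, 70 mm along y by 18 mm along x. A carrier passes when its x lies along this y within about 7 degrees.
- tank_cup (a point): Bottom of the pivot cup (13 mm wide, 6 mm deep) in the tank's floor, on the tank's axis, 105 mm below the guard's top face. The tank is 82 x 82 mm inside.
- carrier: Rigid slide carrier, 169 mm long, 0.16 kg, same from both faces. Origin: tip of its pin; z up the stem to the grip, x across the plate's width, y through its thickness. Along z, in mm: pin 8 thick, 0 to 10; flat plate 60 (x) by 8 (y), 10 to 90; stem 12 thick, to 118; steel crossbar 116 (x) by 10 by 10, 118 to 128; flat orange grip 36 (x) by 10 (y), 128 to 169.
- carrier_plate (a point): Centre of the plate, 50 mm up from the pin's tip. At the start the pin stands in the cup, z along the tank's axis (up to 3 degrees of play), plate top 10 mm below the guard's underside, crossbar above the guard, x turned 50 to 90 degrees away from the slot's length, either way. It turns freely about z. It is clear of the guard after 105 mm of travel.
- carrier_grip (a point): Middle of the carrier's orange grip, 150 mm from its origin along its z: the point to grip. Close the fingers across the 10 mm thickness (along carrier y).
- carrier_bar (a point): Centre of the carrier's crossbar, 123 mm from its origin along its z; the bar's underside is 5 mm lower. When hung it is 147 mm above the table.
- rack: Drying rack, fixed, foot 124 x 116 mm. Origin: centre of its underside, z up. Two steel rails run along its x, 112 mm long, 10 mm wide, at y = +43 and -43 mm (76 mm clear between), tops 142 mm above the table; end stops at x = +53 and -53 mm stand 9 mm higher. A drip tray between them is 20 mm high.
- rack_seat (a point): Midway between the rails, at the height of their tops (142 mm), mid-length: the place to hang the carrier, plate between the rails, crossbar lying across both (carrier x along rack y). 8 mm of room on either side of the plate.
- beaker: Small clear beaker, 45 mm wide, 59 mm high, loose bystander standing at the front; origin at the centre of its underside.
- tube: Upright capped tube with turquoise cap, 34 mm wide, 113 mm high, loose bystander standing at the front; origin at the centre of its underside.
- dish: Round culture dish, 60 mm wide, 15 mm high, loose bystander behind the work; origin at the centre of its underside.
- flask: Flat culture flask with blue cap, 130 x 77 x 31 mm, loose bystander lying at the front right; origin at the centre of its underside.

How it is judged:
On the way, in this order (a step that is already met when the one before it is completed fails the run):
1. The carrier is turned in line with the slot while its plate is still inside the tank (angle between the x axis of carrier and the y axis of tank, either way round below 0.17 rad and z of carrier in the frame of tank below -0.05 m), for 0.1 s.
2. The carrier is drawn clear of the guard (z of carrier in the frame of tank above 0.003 m).
At the end, for the whole second after the job is handed in: The carrier hangs at rest on the rack: its crossbar lies on both rails (centre 142 to 152 mm above the table, within 50 mm of the middle along the rails and 14 mm across), the carrier is upright within 7 degrees and its bar lies across the rails within 17 degrees, with nothing else holding it (z of carrier_bar in the frame of rack between 0.142 and 0.152 m and x of carrier_bar in the frame of rack between -0.05 and 0.05 m and y of carrier_bar in the frame of rack between -0.014 and 0.014 m and angle between carrier's own z axis and vertical below 0.12 rad and angle between the x axis of carrier and the y axis of rack, either way round below 0.3 rad and contact force between carrier and rack above 0.5 N and linear speed of carrier below 0.02 m/s); the robot touches nothing.
It fails at once if the carrier is forced against the tank or its guard (over 40 N) (contact force between carrier and tank above 40 N).
It fails at once if the carrier is pressed on the rack (over 60 N) (contact force between carrier and rack above 60 N).
It fails at once if the carrier is dropped onto the rack (comes down on it at over 0.5 m/s) (linear speed of carrier above 0.5 m/s and horizontal distance between carrier_bar and rack_seat below 0.06 m and z of carrier_bar in the frame of rack below 0.165 m).
It fails at once if the beaker, tube, dish or flask is disturbed (moved over 20 mm) (distance of any of beaker, tube, dish, flask from where it was at the start of the episode above 0.02 m).
It also fails if it takes over 56 s, if anything falls off the work surface, if the arm or the gripper's body presses on something with over 40 N, if the wrist force passes 120 N, or if a joint passes its speed limit or range.

## Working session

There is one attempt and no reset: what is moved stays moved. The work goes in short steps, each a Python script; the robot and the scene stay as the last script left them, time stands still between calls to the robot, and variables do not carry over. Pictures are saved under pics/ and viewed, and the job is handed in when it is done.

```bash
mkdir -p pics; ls; python3 - <<'E'
from bench import *
import cv2,numpy as np
print(state())
for n in ("scene","top","wrist"):
    d=get_image(n); cv2.imwrite(f"pics/{n}0.png",d["frame"]); np.savez(f"pics/{n}0.npz",**d)
    print(n,d["camera_matrix"].tolist(),np.round(d["view"],3).tolist())
E
```

```text
pics
{'time': 0.0, 'joint_pos': array([ 1.28733288e+00,  9.18412700e-02,  1.23189671e+00, -3.41081759e-05,
        1.81980596e+00, -5.67277169e-02]), 'dq': array([-1.55081715e-03,  1.03287059e-03,  1.41923361e-04, -3.95843322e-05,
       -1.36010103e-03,  7.18897282e-05]), 'joint_torque': array([ 1.01438141e-03, -4.46451259e+01, -4.06447220e+01,  6.98247459e-02,
        2.94448191e-02, -1.27181615e-04]), 'ee_pos': array([0.13482615, 0.58435644, 0.2295113 ]), 'ee_rot': array([-1.48859971e-04,  1.13129286e-01,  9.93579797e-01, -9.64362115e-04]), 'ft_force': array([-0.09459169,  0.05796411, -0.46366022]), 'moment': array([ 0.00660493,  0.01717813, -0.01853755]), 'finger_gap': 0.0877059524543308}
scene [[382.60926851977644, 0.0, 322.6493372374367], [0.0, 382.60926851977644, 196.40919405101536], [0.0, 0.0, 1.0]] [[-0.841, -0.54, 0.018, 0.495], [0.341, -0.505, 0.793, -0.283], [-0.419, 0.673, 0.609, -0.695], [0.0, 0.0, 0.0, 1.0]]
top [[447.82348709035307, 0.0, 321.2728493174264], [0.0, 447.82348709035307, 202.2628333572961], [0.0, 0.0, 1.0]] [[0.04, -0.999, 0.001, -0.0], [0.973, 0.039, 0.229, -0.617], [-0.229, -0.008, 0.974, -1.013], [0.0, 0.0, 0.0, 1.0]]
wrist [[314.9574455360655, 0.0, 325.9311039650593], [0.0, 314.9574455360655, 199.68744395678564], [0.0, 0.0, 1.0]] [[0.225, 0.974, -0.002, -0.599], [-0.935, 0.216, -0.28, 0.033], [-0.273, 0.065, 0.96, -0.39], [0.0, 0.0, 0.0, 1.0]]
```

View pics/scene0.png

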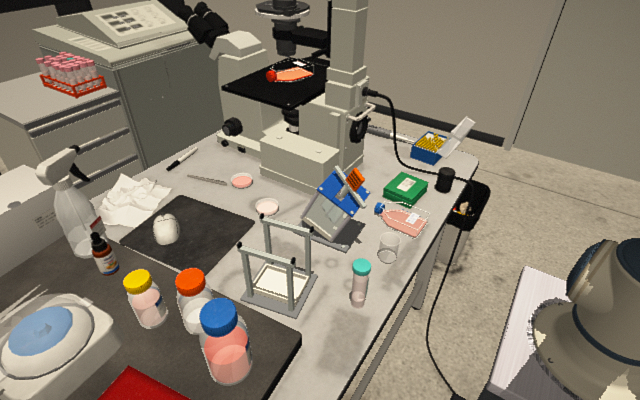

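View pics/top0.png

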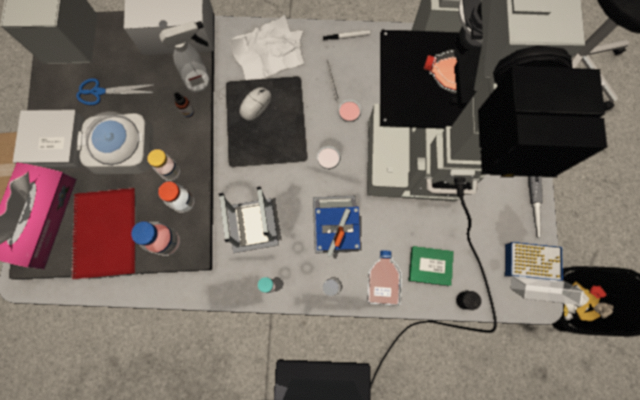

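View pics/wrist0.png

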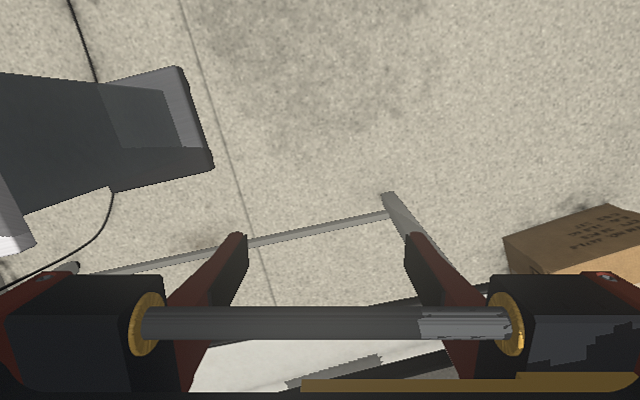

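The scene view shows the tank (blue guard around 342,190, grip 355,180) right of the rack (280,270). In the top view the guard is at (338,228) and the rack at (250,220). I'll zoom in and use depth.

```bash
cat > h.py <<'E'
import cv2,numpy as np
def load(n): return dict(np.load(f"pics/{n}.npz"))
def pts(d):
    """world point per pixel from depth (400x640x3)"""
    K,V,z=d["camera_matrix"],d["view"],d["depth"]
    v,u=np.mgrid[:z.shape[0],:z.shape[1]]
    x=(u-K[0,2])/K[0,0]*z; y=(v-K[1,2])/K[1,1]*z
    c=np.stack([x,-y,-z],-1)
    return (c-V[:3,3])@V[:3,:3]
def ray(d,u,v):
    K,V=d["camera_matrix"],d["view"]
    r=np.array([(u-K[0,2])/K[0,0],-(v-K[1,2])/K[1,1],-1.])
    return -V[:3,:3].T@V[:3,3], V[:3,:3].T@r
def onplane(d,u,v,h):
    o,r=ray(d,u,v); return o+r*(h-o[2])/r[2]
def proj(d,p):
    K,V=d["camera_matrix"],d["view"]
    c=V[:3,:3]@np.asarray(p)+V[:3,3]
    return np.array([K[0,0]*c[0]/-c[2]+K[0,2],K[1,1]*-c[1]/-c[2]+K[1,2]])
E
python3 - <<'E'
from h import *
a=load("top0");b=load("scene0")
A=cv2.resize(a["frame"][170:300,200:400],None,fx=4,fy=4,interpolation=cv2.INTER_CUBIC)
B=cv2.resize(b["frame"][150:320,230:440],None,fx=3.5,fy=3.5,interpolation=cv2.INTER_CUBIC)
cv2.imwrite("pics/topz.png",A);cv2.imwrite("pics/scenez.png",B)
for n,d in(("top",a),("scene",b)):
    P=pts(d);hsv=cv2.cvtColor(d["frame"],cv2.COLOR_BGR2HSV)
    for nm,lo,hi in(("orange",(5,170,120),(18,255,255)),("blue",(100,150,60),(125,255,255)),("turq",(80,100,80),(95,255,255))):
        m=cv2.inRange(hsv,lo,hi)
        k,l,s,c=cv2.connectedComponentsWithStats(m)
        for i in range(1,k):
            if s[i,4]<25: continue
            q=P[(l==i)&(d["depth"]>0)]
            if len(q) and abs(np.median(q[:,1]))<.4: print(n,nm,s[i].tolist(),c[i].round(1),np.median(q,0).round(3))
E
```

```text
top orange [159, 182, 20, 19, 288] [168.3 191.1] [0.606 0.363 0.167]
top orange [335, 230, 9, 16, 72] [339.  237.4] [ 0.514 -0.017  0.187]
top blue [317, 208, 28, 42, 576] [327.2 224.3] [0.559 0.01  0.14 ]
top blue [336, 208, 23, 41, 406] [351.  232.3] [ 0.531 -0.046  0.125]
top blue [133, 222, 22, 22, 380] [143.5 232.8] [0.507 0.395 0.194]
top turq [259, 279, 13, 12, 131] [265.  284.4] [0.415 0.142 0.112]
scene orange [267, 71, 8, 10, 30] [270.5  74.8] [ 0.88  -0.187  0.271]
scene orange [40, 75, 66, 23, 415] [74.2 85.7] [ 2.067 -0.215 -0.069]
scene orange [346, 168, 19, 23, 184] [355.  178.7] [ 0.517 -0.012  0.176]
scene orange [175, 268, 30, 28, 652] [189.6 281.5] [0.602 0.369 0.167]
scene blue [317, 171, 42, 46, 690] [337.9 193.5] [0.554 0.008 0.138]
scene blue [357, 186, 13, 14, 90] [362.2 192.5] [ 0.514 -0.047  0.118]
scene blue [375, 203, 7, 10, 51] [378.  208.1] [ 0.504 -0.127  0.022]
scene turq [353, 259, 18, 17, 246] [361.3 266.6] [0.412 0.148 0.113]
```

View pics/topz.png

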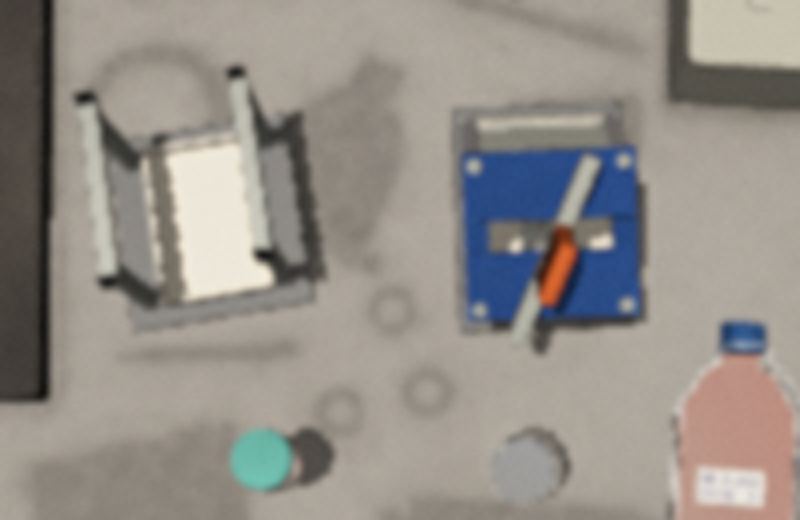

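View pics/scenez.png

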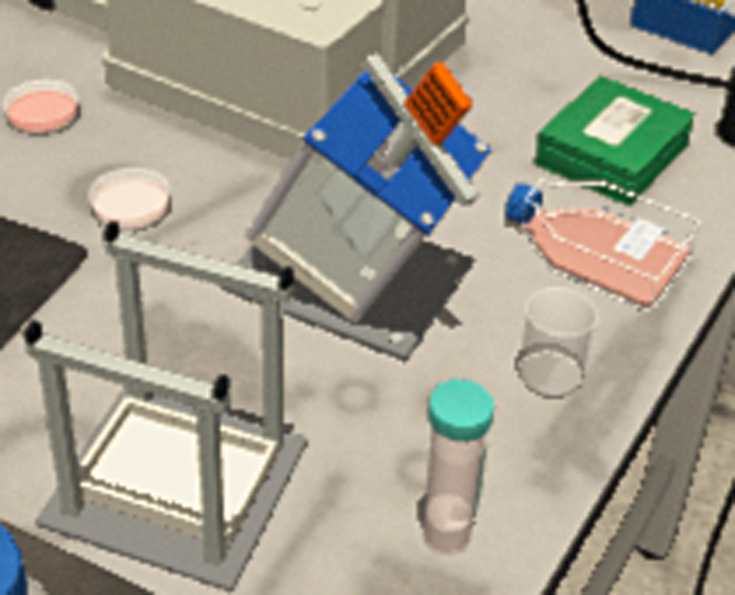

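```bash
cat > tank.py <<'E'
from h import *
a=load("top0");b=load("scene0")
out={}
Q=[]
for d,box in((a,(300,200,375,260)),(b,(305,165,375,225))):
    P=pts(d);hsv=cv2.cvtColor(d["frame"],cv2.COLOR_BGR2HSV)
    m=cv2.inRange(hsv,(100,150,60),(125,255,255))
    M=np.zeros_like(m);M[box[1]:box[3],box[0]:box[2]]=m[box[1]:box[3],box[0]:box[2]]
    E=cv2.erode(M,np.ones((3,3)))
    q=P[(E>0)&(d["depth"]>0)]
    for _ in range(4):
        c=q.mean(0);n=np.linalg.svd(q-c)[2][2];n*=np.sign(n[2])
        r=(q-c)@n;q=q[abs(r)<max(.002,2*r.std())]
    print("plane n",n.round(3),"tilt",np.degrees(np.arccos(n[2])).round(2),"res",r.std().round(4),len(q),"c",c.round(4))
    # guard outline: convex hull rays onto plane
    v,u=np.nonzero(M);h=cv2.convexHull(np.stack([u,v],1).astype(np.int32))[:,0]
    w=[]
    for p in h:
        o,r=ray(d,*map(float,p));w.append(o+r*((c-o)@n)/(r@n))
    w=np.array(w);ey=np.cross(n,[0,0,1.]);ey/=np.linalg.norm(ey)  # level
    ex=np.cross(ey,n)
    uv=np.stack([(w-c)@ex,(w-c)@ey],1)
    rc=cv2.minAreaRect(uv.astype(np.float32)*1000);print("rect",rc)
    O=c+(rc[0][0]*ex+rc[0][1]*ey)/1000;print("origin",O.round(4),"ey",ey.round(3),"yaw ey",np.degrees(np.arctan2(ey[1],ey[0])).round(2))
E
python3 tank.py
```

```text
plane n [-0.427 -0.03   0.904] tilt 25.32 res 0.0014 610 c [ 0.546  -0.013   0.1329]
rect ((-3.0823822021484375, -1.292633056640625), (92.79641723632812, 95.17752838134766), 89.41724395751953)
origin [ 0.5433 -0.0145  0.1316] ey [-0.071  0.997  0.   ] yaw ey 94.07
plane n [-0.422 -0.036  0.906] tilt 25.06 res 0.0009 484 c [0.5455 0.0016 0.134 ]
rect ((-4.166530609130859, -13.331954956054688), (97.93500518798828, 95.9140853881836), 89.73306274414062)
origin [ 0.5428 -0.012   0.1322] ey [-0.085  0.996  0.   ] yaw ey 94.85
```

```bash
cat > geo.py <<'E'
from h import *
yaw=np.radians(94.4-90)
O=np.array([.543,-.0132,.132])
n=np.array([-np.sin(np.radians(25))*np.cos(yaw),-np.sin(np.radians(25))*np.sin(yaw),np.cos(np.radians(25))])
ey=np.array([-np.sin(yaw),np.cos(yaw),0]); ex=np.cross(ey,n)
R=np.stack([ex,ey,n],1)
E
python3 - <<'E'
from geo import *
a=load("top0");b=load("scene0")
def pl(d,p,h):
    o,r=ray(d,*p);return R.T@(o+r*((O+n*h-o)@n)/(r@n)-O)
zt=lambda p:((p[0]+.5)/4-.5+200,(p[1]+.5)/4-.5+170)
zs=lambda p:((p[0]+.5)/3.5-.5+230,(p[1]+.5)/3.5-.5+150)
print("screws");
for p in((474,166),(624,160),(628,304),(478,311)): print((pl(a,zt(p),0)*1e3).round(1))
for p in((318,135),(427,219),(484,148)): print(" s",(pl(b,zs(p),0)*1e3).round(1))
print("slot top", [(pl(a,zt(p),0)*1e3).round(1) for p in((488,238),(613,231))])
print("bar ends top"); E=[pl(a,zt(p),.023) for p in((591,160),(524,338))];print(np.round(E,4),np.linalg.norm(E[0]-E[1]),((E[0]+E[1])/2*1e3).round(1),np.degrees(np.arctan2(*(E[0]-E[1])[:2])))
E=[pl(b,zs(p),.023) for p in((373,62),(468,192))];print("scene",np.round(E,4),np.linalg.norm(E[0]-E[1]),((E[0]+E[1])/2*1e3).round(1),np.degrees(np.arctan2(*(E[0]-E[1])[:2])))
for d,nm in((a,"top"),(b,"scene")):
    P=pts(d);hsv=cv2.cvtColor(d["frame"],cv2.COLOR_BGR2HSV)
    m=cv2.inRange(hsv,(3,150,90),(18,255,255))>0
    q=(P-O)@R
    m&=(np.abs(q)<.08).all(-1)&(d["depth"]>0)
    g=q[m]; print(nm,"grip tank frame med",(np.median(g,0)*1e3).round(1),"p5",(np.percentile(g,5,axis=0)*1e3).round(1),"p95",(np.percentile(g,95,axis=0)*1e3).round(1),len(g))
    # rails: points at height .142
    m=(abs(P[...,2]-.142)<.005)&(P[...,1]>.1)&(P[...,1]<.3)&(P[...,0]>.45)&(P[...,0]<.7)
    m=m.astype(np.uint8)*255
    k,l,s,c=cv2.connectedComponentsWithStats(m)
    for i in range(1,k):
        if s[i,4]<30: continue
        w=P[l==i]; r=cv2.minAreaRect((w[:,:2]*1000).astype(np.float32)); vx=cv2.fitLine((w[:,:2]*1000).astype(np.float32),cv2.DIST_HUBER,0,.01,.01).ravel()
        print(nm,"rail",s[i].tolist(),np.round(r[0],1),np.round(r[1],1),"dir",np.degrees(np.arctan2(vx[1],vx[0])).round(2),"z",np.median(w[:,2]).round(4))
E
```

```text
screws
[42.  40.7  0. ]
[ 42.4 -43.1   0. ]
[-41.6 -43.9  -0. ]
[-42.5  41.4   0. ]
 s [42.1 39.6  0. ]
 s [-42.5  39.8   0. ]
 s [-44.4 -45.7   0. ]
slot top [array([ 0.2, 34.3, -0. ]), array([  1.6, -36.2,   0. ])]
bar ends top
[[ 0.0483 -0.0231  0.023 ]
 [-0.0518  0.0164  0.023 ]] 0.10758832132160935 [-1.8 -3.4 23. ] 111.48241775823895
scene [[ 0.0451 -0.0201  0.023 ]
 [-0.0522  0.023   0.023 ]] 0.10635767182714691 [-3.6  1.5 23. ] 113.86095344087734
top grip tank frame med [-0.5 -1.7 62.2] p5 [-16.8  -9.3  41.4] p95 [12.3  5.8 65.5] 96
top rail [257, 188, 11, 44, 199] [577.8 156.8] [99.4 10.3] dir 12.11 z 0.1411
top rail [220, 193, 10, 47, 209] [559.3 240.7] [107.7  10.5] dir 12.13 z 0.1414
scene grip tank frame med [-4.4  3.3 50.1] p5 [-19.5  -3.6  28.4] p95 [10.5 10.1 64.3] 230
scene rail [260, 216, 54, 20, 284] [574.2 157.7] [110.9  12.5] dir 11.91 z 0.1416
scene rail [237, 245, 59, 22, 344] [556.6 241.5] [112.3  11.6] dir 12.45 z 0.1418
```

```bash
sed -i 's/-.0132,/-.0144,/' geo.py; cat > plan.py <<'E'
from geo import *
from scipy.spatial.transform import Rotation as Ro
def quat(x,y,z):
    q=Ro.from_matrix(np.stack([x,y,z],1)).as_quat();return [q[3],q[0],q[1],q[2]]
def pose(pin,axis,cx,s,along=.140):
    """TCP pose holding a carrier with pin tip, z axis, x axis (world); s=+-1 picks half turn"""
    z=axis/np.linalg.norm(axis);cx=cx-z*(cx@z);cx/=np.linalg.norm(cx);cy=np.cross(z,cx)
    tz=-z;ty=s*cy;tx=np.cross(ty,tz)
    return (pin+along*z), quat(tx,ty,tz)
cup=O-.105*n
ax=R@np.array([-.0027,0,.128]);ax/=np.linalg.norm(ax)
def tx(deg): t=np.radians(deg);return R@np.array([np.cos(t),np.sin(t),0])
A0=-22.5
RK=np.array([.567,.199,0]);ra=np.radians(12.15);ry=np.array([-np.sin(ra),np.cos(ra),0])
up=np.array([0,0,1.])
def stages(s):
    return dict(pre=pose(cup+.09*n,ax,tx(A0),s),grasp=pose(cup,ax,tx(A0),s),
     lift=pose(cup+.004*n,n,tx(A0),s),turn=pose(cup+.004*n,n,tx(-90),s),out=pose(cup+.125*n,n,tx(-90),s),
     hi=pose(np.array([.5,-.01,.175]),up,-ey,s),over=pose(RK+up*.175,up,-ry,s),seat=pose(RK+up*.024,up,-ry,s))
E
python3 - <<'E'
from bench import *
from plan import *
for s in(1,-1):
    for k,(p,q) in stages(s).items():
        j=inverse_kinematics(p,q);print(s,k,p.round(3),None if j is None else np.round(j,2))
p=[.2,.55,.34]
print(inverse_kinematics([.135,.585,.33],state()["ee_rot"]))
E
```

```text
1 pre [ 0.488 -0.019  0.244] [-0.19 -0.64  1.87  0.12  1.47 -1.43]
1 grasp [ 0.526 -0.016  0.162] [-0.16 -0.54  1.95  0.11  1.28 -1.43]
1 lift [ 0.527 -0.016  0.167] [-0.16 -0.52  1.92  0.1   1.31 -1.42]
1 turn [ 0.527 -0.016  0.167] [-0.16 -0.52  1.92  0.1   1.31 -0.24]
1 out [ 0.476 -0.02   0.277] [-0.19 -0.63  1.8   0.11  1.55 -0.25]
1 hi [ 0.5   -0.01   0.315] [-0.09 -0.14  1.31 -0.    1.97 -0.16]
1 over [0.567 0.199 0.315] [ 0.28  0.13  1.04 -0.    1.97  0.07]
1 seat [0.567 0.199 0.164] [ 0.28  0.09  1.35 -0.    1.7   0.07]
-1 pre [ 0.488 -0.019  0.244] [-0.19 -0.64  1.87  0.12  1.47  1.71]
-1 grasp [ 0.526 -0.016  0.162] [-0.16 -0.54  1.95  0.11  1.28  1.72]
-1 lift [ 0.527 -0.016  0.167] [-0.16 -0.52  1.92  0.1   1.31  1.72]
-1 turn [ 0.527 -0.016  0.167] None
-1 out [ 0.476 -0.02   0.277] None
-1 hi [ 0.5   -0.01   0.315] None
-1 over [0.567 0.199 0.315] None
-1 seat [0.567 0.199 0.164] None
[ 1.28734151e+00  1.39950501e-01  1.00003739e+00 -1.08785919e-05
  2.00306631e+00 -5.66631580e-02]
```

```bash
python3 - <<'E'
from bench import *
from plan import *
S=stages(1)
move_l([.135,.585,.33])
move_to([.42,.0,.35],S["hi"][1])
move_to(*S["pre"])
for n_ in ("wrist","scene","top"):
    d=get_image(n_); cv2.imwrite(f"pics/{n_}1.png",d["frame"]); np.savez(f"pics/{n_}1.npz",**d)
st=state();print(st["time"],st["ee_pos"],st["ft_force"])
d=load("scene1");cv2.imwrite("pics/scenez1.png",cv2.resize(d["frame"][130:260,260:440],None,fx=4,fy=4,interpolation=cv2.INTER_CUBIC))
E
```

```text
4.5917 [ 0.48791496 -0.01848609  0.24466014] [ 0.85404919  1.10293686 -0.477675  ]
```

View pics/wrist1.png

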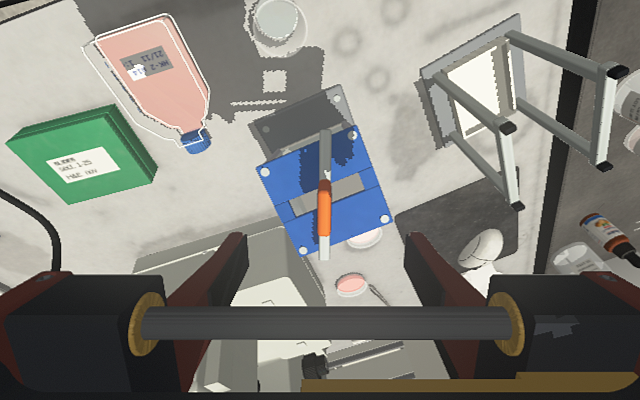

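View pics/scenez1.png

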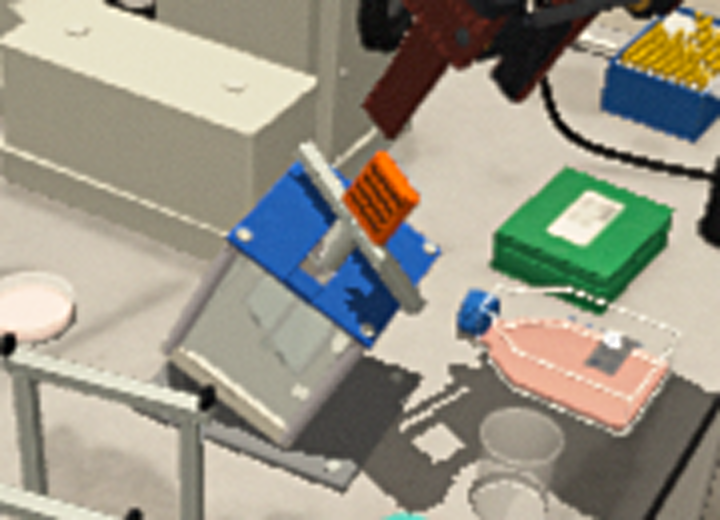

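The wrist view shows the bar upright in the picture, from (327,130) to (323,258), and the grip centred at u≈324 between the fingers. The alignment is good, so I'm going in.

```bash
python3 - <<'E'
from bench import *
from plan import *
S=stages(1)
move_l(S["grasp"][0],speed=.06)
st=state();print(st["time"],st["ee_pos"].round(4),S["grasp"][0].round(4),st["ft_force"].round(1))
close()
st=state();print(st["time"],st["finger_gap"],st["ft_force"].round(1),st["moment"].round(2))
move_l(S["lift"][0],speed=.02,orientation=S["lift"][1])
st=state();print(st["time"],st["finger_gap"],st["ft_force"].round(1),st["moment"].round(2),st["ee_pos"].round(4))
for n_ in ("wrist","scene","top"):
    d=get_image(n_); cv2.imwrite(f"pics/{n_}2.png",d["frame"]); np.savez(f"pics/{n_}2.npz",**d)
d=load("scene2");cv2.imwrite("pics/scenez2.png",cv2.resize(d["frame"][130:260,260:440],None,fx=4,fy=4,interpolation=cv2.INTER_CUBIC))
E
```

```text
6.2417 [ 0.5257 -0.0158  0.163 ] [ 0.5256 -0.0157  0.1624] [ 0.7 -1.2  0.5]
7.4167 0.010217797562880257 [-0.7 -0.1  0. ] [-0.06  0.18 -0.02]
7.8167 0.009746169843468128 [ 0.1  0.6 -1.4] [-0.04  0.39  0.01] [ 0.5266 -0.0156  0.1672]
```

View pics/scenez2.png

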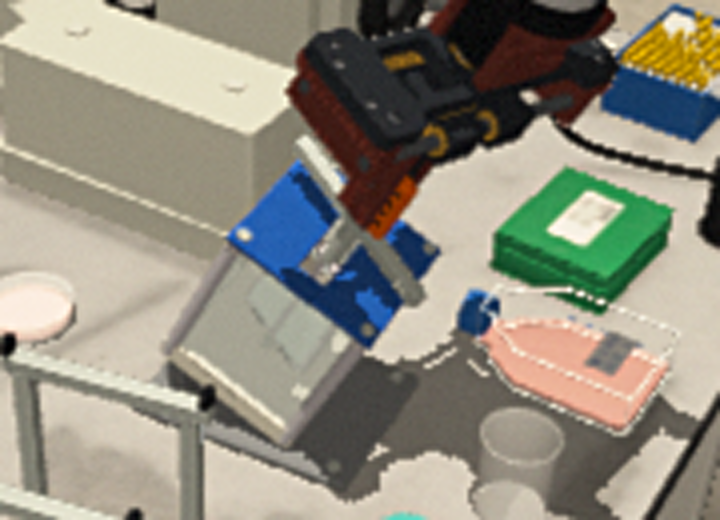

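View pics/wrist2.png

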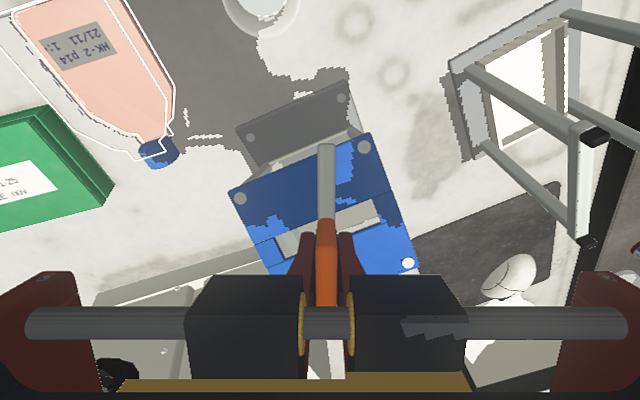

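The grip is between the pads (gap 10 mm) with low forces. Next I turn joint 6 in steps and watch the force.

```bash
python3 - <<'E'
from bench import *
from plan import *
S=stages(1)
j0=state()["joint_pos"];j1=np.array(inverse_kinematics(*S["turn"]));print((j1-j0).round(3))
for k in range(1,7):
    movej(list(j0+(j1-j0)*k/6)); st=state();print(st["time"],st["ft_force"].round(1),st["moment"].round(2),st["finger_gap"].round(4))
    if np.linalg.norm(st["ft_force"])>20: break
hold(.2)
for n_ in ("wrist","scene","top"):
    d=get_image(n_); cv2.imwrite(f"pics/{n_}3.png",d["frame"]); np.savez(f"pics/{n_}3.npz",**d)
d=load("scene3");cv2.imwrite("pics/scenez3.png",cv2.resize(d["frame"][130:260,260:440],None,fx=4,fy=4,interpolation=cv2.INTER_CUBIC))
E
```

```text
[-0.    -0.    -0.     0.    -0.     1.178]Traceback (most recent call last):
  File "<stdin>", line 6, in <module>
AttributeError: 'float' object has no attribute 'round'
```

```bash
python3 - <<'E'
from bench import *
from plan import *
S=stages(1)
j0=state()["joint_pos"];j1=np.array(inverse_kinematics(*S["turn"]));print((j1-j0).round(3))
for k in range(1,6):
    movej(list(j0+(j1-j0)*k/5)); st=state();print(st["time"],st["ft_force"].round(1),st["moment"].round(2),round(st["finger_gap"],4))
    if np.linalg.norm(st["ft_force"])>20: break
hold(.2)
for n_ in ("wrist","scene","top"):
    d=get_image(n_); cv2.imwrite(f"pics/{n_}3.png",d["frame"]); np.savez(f"pics/{n_}3.npz",**d)
d=load("scene3");cv2.imwrite("pics/scenez3.png",cv2.resize(d["frame"][130:260,260:440],None,fx=4,fy=4,interpolation=cv2.INTER_CUBIC))
E
```

```text
[ 0.    -0.    -0.001  0.    -0.     0.986]
8.575 [-0.1  0.8 -1.9] [-0.05  0.43 -0.02] 0.0101
8.8833 [ 0.8  0.  -0.9] [-0.1   0.32  0.03] 0.0098
9.1917 [-0.2  0.8 -1.9] [-0.05  0.41 -0.  ] 0.0097
9.5 [-0.7  0.1 -2.6] [-0.07  0.45  0.02] 0.0097
9.8083 [-0.8 -0.1 -1.3] [-0.02  0.43 -0.  ] 0.0097
```

View pics/scenez3.png

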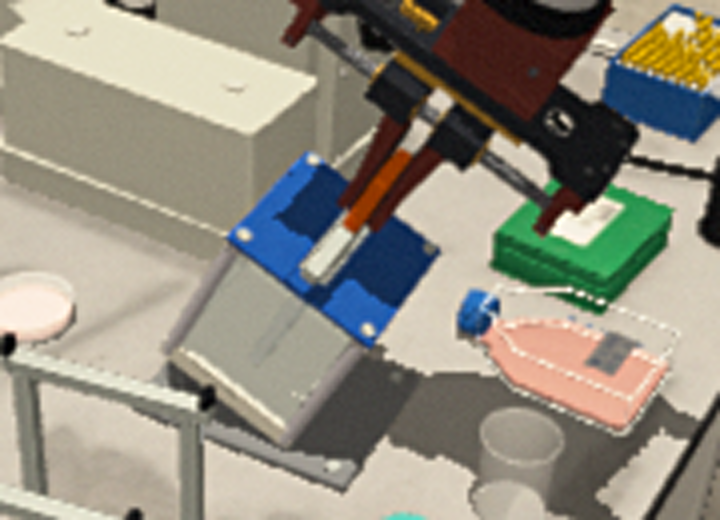

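View pics/wrist3.png

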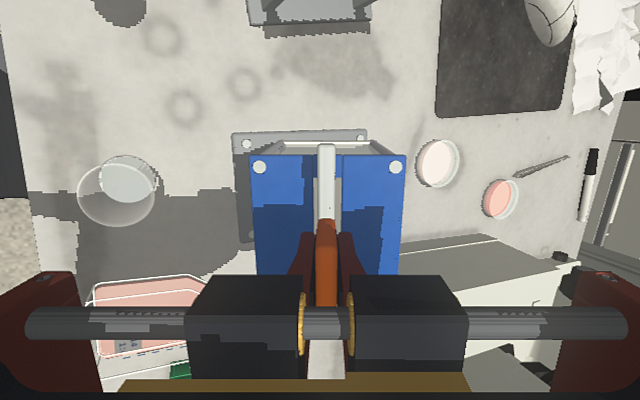

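The wrist view shows the bar at u≈326, in line with the guard edges (249 and 405, centre 327), so it's centred over the slot. I'll draw it out in guarded steps.

```bash
python3 - <<'E'
from bench import *
from plan import *
S=stages(1)
p0=S["turn"][0]
for dz in (.008,.016,.024,.034,.044,.06,.08,.1,.121):
    move_l(p0+n*dz,speed=.04,orientation=S["turn"][1]); st=state();print(dz,round(st["time"],2),st["ft_force"].round(1),st["moment"].round(2),round(st["finger_gap"],4))
    if np.linalg.norm(st["ft_force"]-[-.5,.3,-2])>8: print("STOP");break
for n_ in ("wrist","scene","top"):
    d=get_image(n_); cv2.imwrite(f"pics/{n_}4.png",d["frame"]); np.savez(f"pics/{n_}4.npz",**d)
d=load("scene4");cv2.imwrite("pics/scenez4.png",cv2.resize(d["frame"][100:260,260:440],None,fx=3.5,fy=3.5,interpolation=cv2.INTER_CUBIC))
E
```

```text
0.008 10.51 [-0.7 -0.1 -1.9] [-0.08  0.44 -0.03] 0.0097
0.016 10.86 [-0.3  0.1 -2.7] [-0.13  0.4   0.  ] 0.01
0.024 11.21 [-0.5  0.8 -2.5] [-0.13  0.42  0.06] 0.0097
0.034 11.61 [ 0.2 -0.8 -2.1] [-0.09  0.4   0.02] 0.0097
0.044 12.01 [ 0.9  0.4 -1.7] [-0.1   0.46 -0.04] 0.01
0.06 12.56 [-0.  -0.5 -1.6] [-0.1   0.41 -0.02] 0.0101
0.08 13.21 [ 0.2  0.  -1.5] [-0.14  0.43  0.02] 0.0101
0.1 13.86 [-0.3 -0.2 -2.6] [-0.1   0.41  0.01] 0.0101
0.121 14.53 [ 1.3  0.2 -2. ] [-0.05  0.4  -0.  ] 0.0099
```

View pics/scenez4.png

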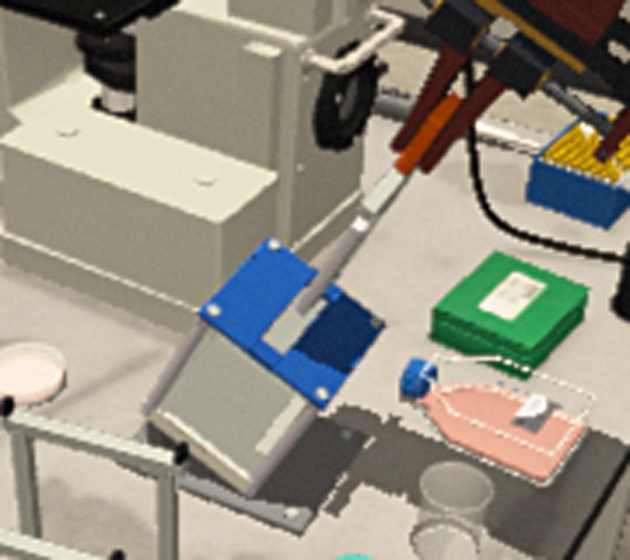

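Drawn clear with the forces flat; the pin is above the guard. Now I raise it, set it upright and carry it over the rack.

```bash
python3 - <<'E'
from bench import *
from plan import *
S=stages(1)
move_l(S["out"][0]+[0,0,.045],speed=.1)
move_l(S["hi"][0]+[0,0,.01],speed=.08,orientation=S["hi"][1])
move_l(S["over"][0]+[0,0,.01],speed=.1,orientation=S["over"][1])
hold(.3)
st=state();print(st["time"],st["ee_pos"].round(4),st["ft_force"].round(1),st["finger_gap"])
for n_ in ("wrist","scene","top"):
    d=get_image(n_); cv2.imwrite(f"pics/{n_}5.png",d["frame"]); np.savez(f"pics/{n_}5.npz",**d)
d=load("scene5");cv2.imwrite("pics/scenez5.png",cv2.resize(d["frame"][130:320,200:380],None,fx=3,fy=3,interpolation=cv2.INTER_CUBIC))
# check: expected projections of bar ends, pin
p=st["ee_pos"];q=st["ee_rot"];M=Ro.from_quat([q[1],q[2],q[3],q[0]]).as_matrix();cz=-M[:,2];cx=M[:,0]
pin=p-.14*cz
for nm,a in(("pin",pin),("b+",pin+.123*cz+.058*cx),("b-",pin+.123*cz-.058*cx),("pl+",pin+.01*cz+.03*cx),("pl-",pin+.01*cz-.03*cx)):
    print(nm,proj(d,a).round(1),((proj(d,a)-[200,130])*3).round())
E
```

```text
18.5333 [0.567  0.1989 0.3251] [ 0.4  0.5 -2.3] 0.009926752797422679
pin [274.5 220.8] [223. 272.]
b+ [252.2 182.2] [157. 157.]
b- [285.4 145.8] [256.  47.]
pl+ [266.4 227.1] [199. 291.]
pl- [281.4 206.7] [244. 230.]
```

View pics/scenez5.png

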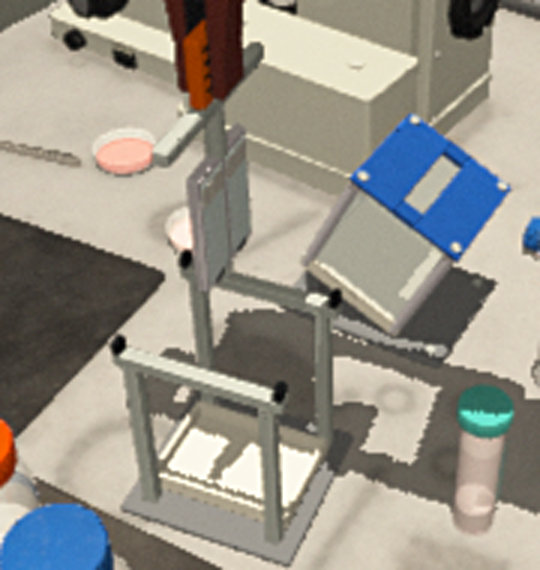

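View pics/wrist5.png

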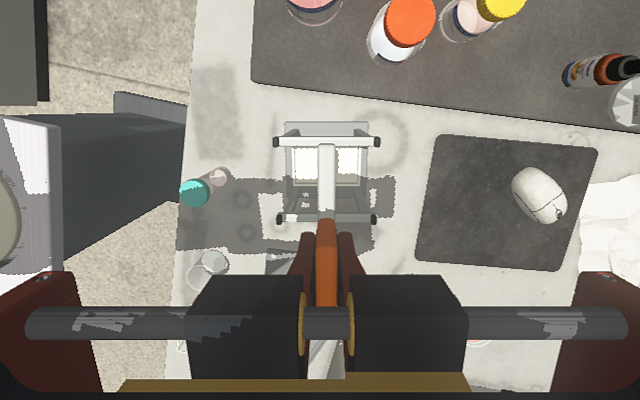

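The carrier hangs upright and matches the predicted positions (bar end at 157,157 in the zoom). The rails in the wrist view are level and centred at u≈326. I'll lower it with a force check.

```bash
python3 - <<'E'
from bench import *
from plan import *
S=stages(1);p=S["seat"][0]
def fz():
    v=[]
    for _ in range(6): hold(.02);v.append(state()["ft_force"])
    return np.mean(v,0)
f0=fz();print("base",f0.round(2))
for h in (.11,.07,.04,.02,.008):
    move_l(p+[0,0,h],speed=.06);f=fz();print(h,f.round(2))
    if np.linalg.norm(f-f0)>5: print("STOP");raise SystemExit
h=.006
while h>-.006:
    move_l(p+[0,0,h],speed=.02);f=fz();print(round(h,4),f.round(2))
    if f[2]-f0[2]>2.5: break
    h-=.001
st=state();print(st["time"],st["ee_pos"].round(4),p.round(4))
for n_ in ("wrist","scene","top"):
    d=get_image(n_); cv2.imwrite(f"pics/{n_}6.png",d["frame"]); np.savez(f"pics/{n_}6.npz",**d)
d=load("scene6");cv2.imwrite("pics/scenez6.png",cv2.resize(d["frame"][130:320,200:380],None,fx=3,fy=3,interpolation=cv2.INTER_CUBIC))
E
```

```text
base [-0.4   0.06 -1.81]
0.11 [ 0.36 -0.07 -1.66]
0.07 [-0.2   0.1  -1.62]
0.04 [ 0.3   0.15 -1.78]
0.02 [ 0.18  0.05 -1.88]
0.008 [ 0.06 -0.13 -1.76]
0.006 [-0.12 -0.22 -2.02]
0.005 [-0.07  0.22 -2.18]
0.004 [-0.29  0.08 -2.13]
0.003 [ 0.01 -0.05 -1.96]
0.002 [ 0.18 -0.   -1.98]
0.001 [ 0.09  0.41 -1.9 ]
0.0 [-1.   -0.31  2.24]
25.0333 [0.5671 0.199  0.1647] [0.567 0.199 0.164]
```

View pics/scenez6.png

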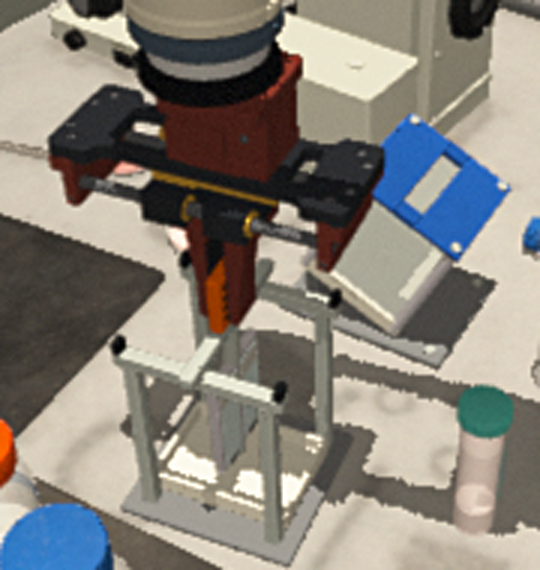

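Contact came at the expected height, and the bar lies across both rails. Releasing and backing straight up.

```bash
python3 - <<'E'
from bench import *
from plan import *
gripper_open()
st=state();print(st["time"],st["finger_gap"],st["ft_force"].round(2))
hold(.5)
move_l(st["ee_pos"]+np.array([0,0,.13]),speed=.05)
hold(1)
print(state()["time"])
for n_ in ("wrist","scene","top"):
    d=get_image(n_); cv2.imwrite(f"pics/{n_}7.png",d["frame"]); np.savez(f"pics/{n_}7.npz",**d)
d=load("scene7");cv2.imwrite("pics/scenez7.png",cv2.resize(d["frame"][130:320,200:380],None,fx=3,fy=3,interpolation=cv2.INTER_CUBIC))
E
```

```text
26.4333 0.08805489619051987 [-0.21  0.37  0.03]
30.6833
```

View pics/scenez7.png

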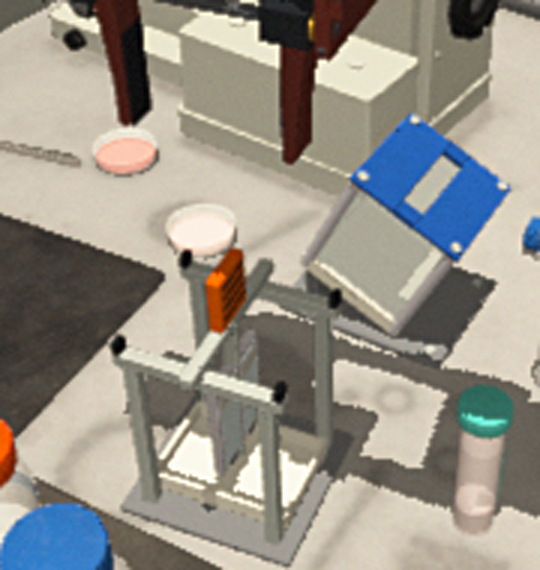

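View pics/wrist7.png

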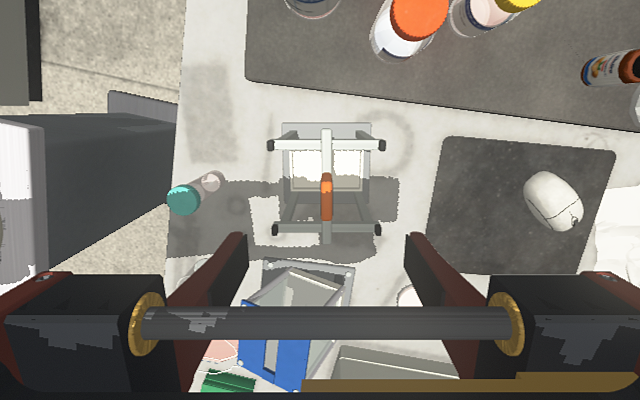

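The carrier hangs straight across both rails, and the gripper is clear. One last check on the hang and the bystanders.

```bash
python3 - <<'E'
from h import *
a,b=load("scene0"),load("scene7")
for nm,(x0,y0,x1,y1) in dict(tube=(345,255,378,310),beaker=(375,228,405,265),dish=(250,195,282,218),flask=(372,198,432,238)).items():
    t=cv2.cvtColor(a["frame"],6)[y0:y1,x0:x1];r=cv2.matchTemplate(cv2.cvtColor(b["frame"],6)[y0-10:y1+10,x0-10:x1+10],t,cv2.TM_CCOEFF_NORMED)
    _,s,_,p=cv2.minMaxLoc(r);print(nm,"shift px",(p[0]-10,p[1]-10),round(s,2))
P=pts(b);hsv=cv2.cvtColor(b["frame"],cv2.COLOR_BGR2HSV)
m=(cv2.inRange(hsv,(3,150,90),(18,255,255))>0)&(abs(P[...,0]-.567)<.06)&(abs(P[...,1]-.199)<.05)&(b["depth"]>0)
print("grip",np.median(P[m],0).round(3),P[m][:,2].min().round(3),P[m][:,2].max().round(3))
E
python3 - <<'E'
from bench import *
job_done()
E
```

```text
tube shift px (-6, -10) 0.19
beaker shift px (0, 0) 0.9
dish shift px (0, 0) 0.88
flask shift px (0, 0) 1.0
grip [0.561 0.206 0.19 ] 0.154 0.457
the job is handed in; nothing more can be done
```

The tube match scored too low to trust, probably because of the arm's shadow. I'll check the tube by its cap colour in the saved images.

```bash
python3 - <<'E'
from h import *
for n in("scene0","scene7","top0","top7"):
    d=load(n);m=cv2.inRange(cv2.cvtColor(d["frame"],cv2.COLOR_BGR2HSV),(78,100,50),(97,255,255))
    k,l,s,c=cv2.connectedComponentsWithStats(m)
    i=1+s[1:,4].argmax();print(n,c[i].round(1),s[i].tolist(),onplane(d,*c[i],.113).round(3))
E
```

```text
scene0 [361.3 266.6] [353, 259, 18, 17, 246] [0.411 0.148 0.113]
scene7 [361.4 266.6] [353, 258, 18, 18, 255] [0.411 0.148 0.113]
top0 [265.  284.4] [259, 279, 13, 12, 131] [0.414 0.142 0.113]
top7 [266.6 285.1] [261, 279, 11, 12, 78] [0.413 0.139 0.113]
```

The carrier is hanging on the drying rack, let go of, and I handed the job in with about 31 s on the clock. No verdict is reported, so what follows rests on my own checks.

**What I did:**
- I gripped the carrier by its orange grip and lifted it 4 mm.
- I turned it about 67° to line up with the slot, then drew it out along the slope.
- I set it upright, carried it to the rack, and lowered it in 1 mm steps until it touched at the expected height. Then I opened the gripper and backed straight up.

**Forces:** readings taken between moves stayed within about 3 N throughout. Drawing it out showed no rise, and the carrier met the rails with about 4 N.

**Final pictures:** the bar lies across both rails near the middle, with the plate upright between them and the gripper clear.

**Bystanders:** the beaker, dish and flask show no shift. My picture match for the tube failed (score 0.19), probably because of the arm's shadow. I rechecked it by cap colour after handing in, and the scene camera puts it at the same spot. The top camera shows about 3 mm, but fewer cap pixels passed the colour mask there (78 against 131).

**Weak check:** the depth reading on the hanging grip included stray background pixels (heights up to 0.457 m), so I have no exact figure for its final height or lean. I judged the hang from the pictures and the contact height.

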